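# Index the cap table by one full turn of the hand wheel

## Robot

A 6-joint arm with a two-finger parallel gripper is mounted at the origin on a cart in front of the work surface, level with it; the furniture and walls round the work are solid. World frame = base frame: x ahead of the robot, y to its left, z up, the work surface at z = 0. Lengths are in m, angles in rad, forces in N, time in s.
With the tool pointing down it reaches from about 0.375 to 0.9 m from the base axis. Payload 3.1 kg.
Tool frame: the origin (TCP) lies at the very end of the fingers, on their centre line; the grasp point (between the pads) lies 19 mm behind it (tcp_to_grasp is the distance from the TCP to the grasp point, in m); z points along the fingers, y is the line along which they close (so a half turn about z gives the same grasp; the last joint's range is limited). The gripper opens to 85 mm and grips with 20 to 120 N. Pads are 22 mm wide; open, the fingers measure 114 mm over their backs; the gripper's body (76 mm by 85 mm) begins 54 mm behind the grasp point. The pads swing forward as they close: fully open they stand 13 mm farther back than shut.
Start: joints at [-1.464, 0.527, 1.433, -0, 1.181, -0.178], TCP at [0.176, -0.6, 0.231] pointing down, gripper open.
Joint ranges: [-3.08, 3.08], [-0.75, 2.2], [0.22, 2.44], [-1.43, 4.57], [0, 2.65], [-2.85, 2.85]. Speed limits (rad/s): [2.79, 2.79, 3.14, 3.14, 3.14, 3.14].

## Interface

Orientations are given as [roll, pitch, yaw] about the fixed x, y, z axes, in that order (R = Rz(yaw) Ry(pitch) Rx(roll)).
In Python, from workcell import * gives the robot as it stands.
- The arm moves only by the tool move_arm, never from a script. Its arguments are lists of equal length, an entry for each row: "jaw": the finger opening in mm, from 0 to 85.4; "translation": the shift along the world's x, y, z in mm, a list of three; "twist": the turn about the world's z in degrees. A call has 1 to 12 rows; each row is the pose to reach, as a shift and turn from the pose commanded when the call began; what a row does not reach only later rows make up. A row lasts 1/8 s, in which the tool goes at most 62.5 mm and 10.7 degrees, less where a joint would pass 70% of its speed; a pose out of reach is approached as far as the arm can. A call with a gripper value outside its range is refused whole. The fingers move at their own pace and stop on an object; "squeeze" is the grip in N (left out, the last holds). Time passes only in rows, so rows that repeat a pose let the fingers close. It gives the time, the measured TCP pose, the force, the opening and the grip force at its end, in the units of the state.
- read_state(): the state, without advancing time (a new reading comes with each control period).
- get_image(name): name is "side" or "top"; returns (picture, depth): 480x640x3 uint8, red, green, blue; 480x640 float32, m along the optical axis (not along the pixel's ray), 0 where there is no reading.
- camera_params(name): a dict with "fx", "fy", "cx", "cy" (pixels), "D" ([k1, k2, p1, p2, k3] as OpenCV has them; the pictures are not rectified), "extrinsics" (4x4, takes a point from camera to world coordinates). Camera axes: x right, y down, z forward; pixel columns grow to the right and rows downward; lengths in m; the calibration is good to about 2 mm. A picture is of the moment at which its call begins. camera_params takes no time and is no camera call.
- hand_in(): hands the job in; it is judged then, once.
Trained networks look in the newest picture that a camera, given by its name, has taken for a name from the list of things; names that differ only in an ending like _2 or _b are one class to them, and where a whole thing is asked for, a point or a joint stands for the part that bears it (a point fixed in the world has none). Each returns a list of dicts, best first, with "confidence" (0 to 1); they miss things now and then, are a little off and sometimes report something else, mostly with a low value. They report only what shows in the picture. A call takes as long as a camera call.
- trace(camera, label): "region" (480x640 bool, what is visible of it).
- place_of(camera, label): "at" ([x, y, z] in m, in the coordinates of the camera as it stood for that picture, good to about 4 mm: a listed point, or the origin of a listed thing).
The state is a dict: "time": time; "q": joint angles; "joint_velocities": joint speeds; "tau": joint torques, N m; "tool_pos": TCP position; "orientation": TCP orientation; "contact_force": force on the tool from outside, world axes, zero at the start; "torque": the same for the moment, N m; "opening": opening from 0.0 (shut) to 1.0 (fully open); "finger_force": force on a finger pad.
Only numpy, scipy, OpenCV 4.12 (cv2) and the standard library are available. Lean on these libraries where they do the work, as an engineer would, in place of code of your own. Each camera call takes 0.05 s, during which the arm holds its last target. There are 200 camera calls.

## Task

Bring the next masking cap round on the indexing table: with the fingertips, push the steel hand wheel round by its upright black handle, clockwise seen from above (the way of the white arrow), through exactly one full turn, so that the handle stops at the red mark where it began. Push with the fingers on one side of the handle; do not grip it, do not run on well past the mark, touch none of the caps on the table, and leave the cup, air cap and bung beside it undisturbed.

Things in the scene. Friction and masses are not known exactly. Their poses are not given: they have to be found in the camera images.
- wheel (a joint): turning angle of the hand wheel, rad: 0 at the start (handle at the red mark), growing clockwise seen from above, 6.283 after one full turn. Free to turn both ways with no stop or detent; a friction of 0.12 N m (2.4 N at the handle) and light damping make it stand wherever it is left.
- handle_mid (a point): middle of the wheel's upright handle, a plain black round grip 18 mm in diameter and 50 mm tall (82 to 132 mm above the worktop) standing on the rim, its axis 50 mm from the wheel's axis; it does not spin on its own. This point moves with the wheel, 107 mm above the worktop.
- hub (a point): on the wheel's upright axis, 84 mm above the worktop, at the top of the 30 mm hub; fixed in an episode. The wheel is level, of steel with three spokes; rim 112 mm over all, 12 mm thick, its top 82 mm above the worktop
- mark (a point): where the handle's middle stands at the start and after exactly one turn (50 mm from the axis, 107 mm above the worktop). Just outside it a red bar, 14 x 9 mm, lies on the black dial collar (144 mm across, top at 56 mm) under the wheel; a white arrow leads from it clockwise. Its direction from the hub varies all round
- drive: blue and grey indexing drive under the wheel, fixed; origin on the worktop under the wheel's axis; its own +x axis points from the wheel to the indexing table. Base 128 mm wide. Keep clear of the fixed spindles: 310 mm tall, 50 mm thick at x 0.48 y -0.17 and x 0.51 y 0.05; to 500 mm with handles at x 0.54 y 0.25 and x 0.67 y -0.58
- table (a joint): turning angle of the indexing table, rad, counterclockwise; geared to the wheel at a quarter of its angle, so one turn of the wheel advances it one station (1.571)
- mixing_cup: pale mixing cup, red inside, standing loose on the worktop, 56 mm across, 61 mm tall, bystander; origin at the centre of its underside
- air_cap: small grey metal spray air cap standing loose, 32 mm across, 18 mm tall, bystander; origin at the centre of its underside
- rubber_bung: black rubber bung standing loose, 24 mm across, 25 mm tall, bystander; origin at the centre of its underside
- handle: the black handle itself, origin at its foot on top of the rim, 25 mm below handle_mid
- handle_outer: part of the handle: the side away from the wheel's axis, over its whole height; origin at the middle of the handle's foot
- handle_inner: part of the handle: the side towards the wheel's axis, over its whole height; origin at the middle of the handle's foot
- handle_trailing: part of the handle: the side to push on for a clockwise turn, over its whole height; origin at the middle of the handle's foot
- handle_leading: part of the handle: the side that goes ahead in a clockwise turn, over its whole height; origin at the middle of the handle's foot
- station_cap_0: one of four pale blue masking caps, 46 x 46 x 37 mm, fixed to the round aluminium indexing table (124 mm across, axis 150 mm from the wheel's); tops 81 mm above the worktop; origin at the centre of its underside, 37 mm from the table's axis
- station_cap_1: one of four pale blue masking caps, 46 x 46 x 37 mm, fixed to the round aluminium indexing table (124 mm across, axis 150 mm from the wheel's); tops 81 mm above the worktop; origin at the centre of its underside, 37 mm from the table's axis
- station_cap_2: one of four pale blue masking caps, 46 x 46 x 37 mm, fixed to the round aluminium indexing table (124 mm across, axis 150 mm from the wheel's); tops 81 mm above the worktop; origin at the centre of its underside, 37 mm from the table's axis
- station_cap_3: one of four pale blue masking caps, 46 x 46 x 37 mm, fixed to the round aluminium indexing table (124 mm across, axis 150 mm from the wheel's); tops 81 mm above the worktop; origin at the centre of its underside, 37 mm from the table's axis

How it is judged:
On the way:
1. the wheel is on its way round, about half a turn, with the fingers pushing on its handle (value of joint wheel between 2.2 and 4.1 rad and contact force between handle and the fingers above 0.5 N), for 0.1 s.
At the end, for the whole second after the job is handed in: the wheel has turned exactly once clockwise, 6.283 rad within 0.2 rad (the handle's middle within 10 mm of the mark), and stands still (value of joint wheel between 6.0832 and 6.4832 rad and distance between handle_mid and mark below 0.0105 m and velocity of joint wheel between -0.05 and 0.05 rad/s); the robot touches nothing.
It fails at once if the handle was gripped (fingers pressing on opposite sides of it at once) (contact force between each of handle_outer, handle_inner and the fingers above 3 N or contact force between each of handle_trailing, handle_leading and the fingers above 3 N).
It fails at once if the wheel was turned backwards from the mark by more than 0.35 rad (value of joint wheel below -0.35 rad).
It fails at once if the wheel was run past the full turn by more than 0.5 rad (value of joint wheel above 6.7832 rad).
It fails at once if the cup, air cap or bung was moved by more than 20 mm, or the cup or bung tipped (distance of any of mixing_cup, air_cap, rubber_bung from where it was at the start of the episode above 0.02 m or angle between any of mixing_cup, rubber_bung's own z axis and vertical above 0.5 rad).
It fails at once if a cap on the indexing table was touched (contact force between any of station_cap_0, station_cap_1, station_cap_2, station_cap_3 and the fingers above 2 N or contact force between any of station_cap_0, station_cap_1, station_cap_2, station_cap_3 and the arm above 2 N).
It also fails if it takes over 58 s, if anything falls off the work surface, if the arm or the gripper's body presses on something with over 40 N, if the wrist force passes 120 N, or if a joint passes its speed limit or range.

## Working session

There is one attempt and no reset: what is moved stays moved. The work goes in short steps, Python scripts to look and compute and a tool call to move; the robot and the scene stay as the last step left them, time stands still between calls to the robot, and variables do not carry over. Pictures are saved under pics/ and viewed, at most 10 in all, crops included, and the job is handed in when it is done.

Besides the shell and the picture viewer there is one more tool, called after "Call:" as name(argument=value, ...) on one line, values as JSON. move_arm: Moves the arm, as the interface text tells. Its arguments: {"type":"object","properties":{"jaw":{"type":"array"},"translation":{"type":"array"},"twist":{"type":"array"},"squeeze":{"type":"number"}},"required":["jaw","translation","twist"]}

```bash
mkdir -p pics; cat > h.py <<'E'
from workcell import *
import numpy as np, cv2
def w(cam,p):
    E=np.array(camera_params(cam)["extrinsics"]);return (E@np.r_[p,1])[:3]
def snap(cam,f):
    im,d=get_image(cam);cv2.imwrite(f,im[:,:,::-1]);return im,d
E
python3 - <<'E'
from h import *
for c in("top","side"):
    snap(c,f"pics/{c}0.png")
    for n in("hub","handle_mid","handle","drive","mixing_cup","air_cap","rubber_bung","station_cap_0"):
        print(c,n,[(np.round(w(c,r["at"]),4).tolist(),round(r["confidence"],2)) for r in place_of(c,n)][:4])
s=read_state();print(s["time"],s["tool_pos"],s["orientation"],s["opening"])
E
```

```text
top hub [([0.519, -0.3471, 0.084], 0.58)]
top handle_mid [([0.5473, -0.3016, 0.1116], 0.54)]
top handle [([0.545, -0.3024, 0.1086], 0.43), ([0.5439, -0.3047, 0.0824], 0.4)]
top drive []
top mixing_cup [([0.6353, -0.4313, -0.0017], 0.69), ([0.6838, -0.2517, 0.0431], 0.34)]
top air_cap [([0.6455, -0.1651, 0.0019], 0.79)]
top rubber_bung [([0.602, -0.1648, -0.0045], 0.62)]
top station_cap_0 [([0.6818, -0.2544, 0.043], 0.95), ([0.6684, -0.3015, 0.0426], 0.81), ([0.6303, -0.2374, 0.0388], 0.6), ([0.6181, -0.2874, 0.0464], 0.55)]
side hub [([0.5229, -0.3513, 0.0781], 0.86)]
side handle_mid [([0.543, -0.3073, 0.1061], 0.7)]
side handle [([0.5462, -0.3029, 0.0814], 0.47)]
side drive []
side mixing_cup [([0.6363, -0.4287, 0.0008], 0.92), ([0.6702, -0.3003, 0.0445], 0.56)]
side air_cap [([0.649, -0.1647, -0.0036], 0.86)]
side rubber_bung [([0.5987, -0.1647, 0.0004], 0.58)]
side station_cap_0 [([0.6297, -0.2392, 0.0431], 0.86), ([0.6695, -0.302, 0.0464], 0.84), ([0.6808, -0.2494, 0.0415], 0.74), ([0.6219, -0.2875, 0.0434], 0.59)]
0.9 [ 0.17622309 -0.59959919  0.23132905] [-3.14156874e+00  3.08947189e-05  2.85797400e-01] 0.9999242462954943
```

View pics/top0.png

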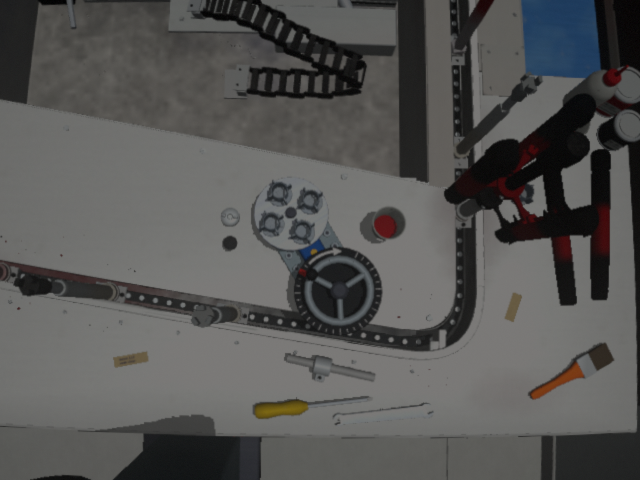

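View pics/side0.png

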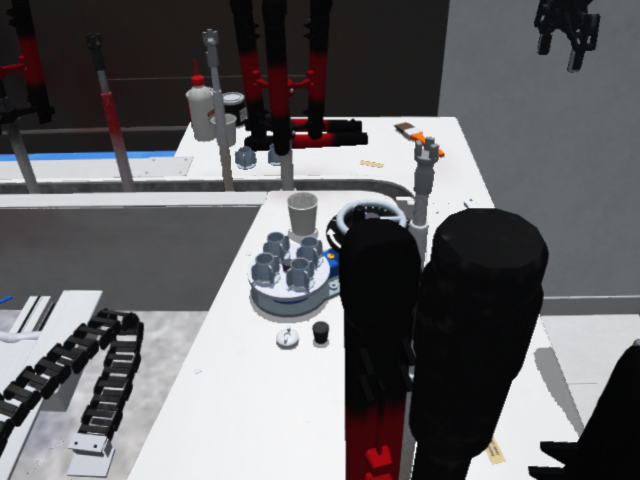

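The top view shows the wheel at about (338,290), the red mark and handle near (305,270), the table up-left at (290,213), the cup at (387,223), and the bung and air cap at (230,243) and (230,216). The side view is mostly blocked. I'll refine the hub and handle from depth.

```bash
cat >> h.py <<'E'
def cloud(cam):
    im,d=get_image(cam);p=camera_params(cam)
    K=np.array([[p["fx"],0,p["cx"]],[0,p["fy"],p["cy"]],[0,0,1]])
    v,u=np.mgrid[:480,:640];n=cv2.undistortPoints(np.stack([u,v],-1).reshape(-1,1,2).astype(np.float64),K,np.array(p["D"])).reshape(480,640,2)
    P=np.dstack([n*d[...,None],d])@np.array(p["extrinsics"])[:3,:3].T+np.array(p["extrinsics"])[:3,3]
    P[d==0]=9
    return im,P
def handle(cam="top",c=(.52,-.348)):
    im,P=cloud(cam)
    m=(P[...,2]>.118)&(P[...,2]<.138)&(np.hypot(P[...,0]-c[0],P[...,1]-c[1])<.07)
    return P[m]
E
python3 - <<'E'
from h import *
from scipy.optimize import least_squares
im,P=cloud("top")
q=handle();print("handle",len(q),q.mean(0),np.ptp(q,0), np.median(q,0))
r=np.hypot(P[...,0]-.52,P[...,1]+.348)
m=(abs(P[...,2]-.08)<.008)&(r<.065)&(r>.03)
p=P[m];f=least_squares(lambda a:np.hypot(p[:,0]-a[0],p[:,1]-a[1])-a[2],[.52,-.348,.05],loss="soft_l1",f_scale=.003);print(len(p),f.x)
m=(abs(P[...,2]-.056)<.006)&(r<.085)&(r>.06);p=P[m]
(c,rr)=cv2.minEnclosingCircle(p[:,:2].astype(np.float32));print("collar",len(p),c,rr)
# all high things near
for cc in ("side",):
    q=handle(cc);print(cc,len(q),q.mean(0) if len(q) else 0)
h=[]
for i in range(6):
    get_image("top");r_=place_of("top","hub");a=place_of("top","handle_mid");h.append(np.r_[w("top",r_[0]["at"]) if r_ else [np.nan]*3,w("top",a[0]["at"]) if a else [np.nan]*3])
print(np.nanmean(h,0))
E
```

```text
handle 112 [ 0.54286905 -0.30292435  0.1294525 ] [0.01677867 0.01664811 0.015388  ] [ 0.54316579 -0.30320263  0.12975916]
1548 [ 0.52151104 -0.34769816  0.04884788]
collar 1750 (0.5220586657524109, -0.3482966125011444) 0.07201790064573288
side 129 [ 0.54397696 -0.2977064   0.1262155 ]
[ 0.52141334 -0.34745654  0.0844459   0.54446478 -0.30270622  0.10569093]
```

Call:
move_arm(jaw=[0, 0, 0, 0, 0, 0, 0, 0, 0, 0, 0, 0], translation=[[20, 18, 0], [50, 45, 0], [83, 75, 0], [117, 105, 0], [150, 135, 0], [183, 165, 0], [217, 195, 0], [250, 225, 0], [283, 255, 0], [310, 280, 0], [333, 300, 0], [333, 300, 0]], twist=[-3, -6, -9, -12, -15, -18, -21, -24, -27, -27, -27, -27])

```text
time: 3.45
tool_pos: [0.5105, -0.2982, 0.2313]
orientation: [3.142, -0.0, -0.182]
contact_force: [-0.7, -0.5, 0.3]
opening: -0.001
finger_force: 0.0
```

```bash
python3 - <<'E'
from h import *
s=read_state();print(s["time"],s["tool_pos"],s["orientation"],s["opening"],s["contact_force"])
C=np.array([521.5,-347.8]);f=lambda a:C+50*np.array([np.cos(np.radians(a)),np.sin(np.radians(a))])
a0=104
for k in range(0,9):
    A=a0-45*k
    print(A,(f(A)).round(1),[ (f(A-3.75*i)-f(A)).round(1).tolist() for i in range(1,13)])
E
```

```text
3.45 [ 0.51051782 -0.29815647  0.23134829] [ 3.14152662e+00 -4.26512543e-04 -1.82031112e-01] -0.0007690591144936973 [-0.66586266 -0.4840627   0.31648757]
104 [ 509.4 -299.3] [[3.2, 0.7], [6.4, 1.2], [9.7, 1.4], [13.0, 1.5], [16.2, 1.3], [19.5, 0.9], [22.7, 0.3], [25.9, -0.5], [29.0, -1.5], [32.0, -2.7], [35.0, -4.1], [37.8, -5.7]]
59 [ 547.3 -304.9] [[2.7, -1.8], [5.4, -3.7], [7.9, -5.8], [10.2, -8.1], [12.4, -10.6], [14.4, -13.1], [16.3, -15.8], [18.0, -18.6], [19.5, -21.5], [20.8, -24.5], [21.9, -27.6], [22.8, -30.8]]
14 [ 570.  -335.7] [[0.7, -3.2], [1.2, -6.4], [1.4, -9.7], [1.5, -13.0], [1.3, -16.2], [0.9, -19.5], [0.3, -22.7], [-0.5, -25.9], [-1.5, -29.0], [-2.7, -32.0], [-4.1, -35.0], [-5.7, -37.8]]
-31 [ 564.4 -373.6] [[-1.8, -2.7], [-3.7, -5.4], [-5.8, -7.9], [-8.1, -10.2], [-10.6, -12.4], [-13.1, -14.4], [-15.8, -16.3], [-18.6, -18.0], [-21.5, -19.5], [-24.5, -20.8], [-27.6, -21.9], [-30.8, -22.8]]
-76 [ 533.6 -396.3] [[-3.2, -0.7], [-6.4, -1.2], [-9.7, -1.4], [-13.0, -1.5], [-16.2, -1.3], [-19.5, -0.9], [-22.7, -0.3], [-25.9, 0.5], [-29.0, 1.5], [-32.0, 2.7], [-35.0, 4.1], [-37.8, 5.7]]
-121 [ 495.7 -390.7] [[-2.7, 1.8], [-5.4, 3.7], [-7.9, 5.8], [-10.2, 8.1], [-12.4, 10.6], [-14.4, 13.1], [-16.3, 15.8], [-18.0, 18.6], [-19.5, 21.5], [-20.8, 24.5], [-21.9, 27.6], [-22.8, 30.8]]
-166 [ 473.  -359.9] [[-0.7, 3.2], [-1.2, 6.4], [-1.4, 9.7], [-1.5, 13.0], [-1.3, 16.2], [-0.9, 19.5], [-0.3, 22.7], [0.5, 25.9], [1.5, 29.0], [2.7, 32.0], [4.1, 35.0], [5.7, 37.8]]
-211 [ 478.6 -322. ] [[1.8, 2.7], [3.7, 5.4], [5.8, 7.9], [8.1, 10.2], [10.6, 12.4], [13.1, 14.4], [15.8, 16.3], [18.6, 18.0], [21.5, 19.5], [24.5, 20.8], [27.6, 21.9], [30.8, 22.8]]
-256 [ 509.4 -299.3] [[3.2, 0.7], [6.4, 1.2], [9.7, 1.4], [13.0, 1.5], [16.2, 1.3], [19.5, 0.9], [22.7, 0.3], [25.9, -0.5], [29.0, -1.5], [32.0, -2.7], [35.0, -4.1], [37.8, -5.7]]
```

Call:
move_arm(jaw=[0, 0, 0, 0, 0, 0], translation=[[-1, 0, -30], [-1, 0, -60], [-1, 0, -90], [-1, 0, -115], [-1, 0, -131], [-1, 0, -131]], twist=[0, 0, 0, 0, 0, 0])

```text
time: 4.2
tool_pos: [0.5073, -0.2997, 0.0993]
orientation: [-3.14, 0.002, -0.186]
contact_force: [0.5, 0.2, 0.6]
opening: 0.0
finger_force: 0.0
```

Call:
move_arm(jaw=[0, 0, 0, 0, 0, 0, 0, 0, 0, 0, 0, 0], translation=[[3.2, 0.7, 0], [6.4, 1.2, 0], [9.7, 1.4, 0], [13.0, 1.5, 0], [16.2, 1.3, 0], [19.5, 0.9, 0], [22.7, 0.3, 0], [25.9, -0.5, 0], [29.0, -1.5, 0], [32.0, -2.7, 0], [35.0, -4.1, 0], [37.8, -5.7, 0]], twist=[0, 0, 0, 0, 0, 0, 0, 0, 0, 0, 0, 0])

```text
time: 5.7
tool_pos: [0.5441, -0.3063, 0.1001]
orientation: [3.14, 0.004, -0.185]
contact_force: [-7.9, -5.6, 3.2]
opening: 0.002
finger_force: 3.9
```

```bash
python3 - <<'E'
from h import *
im,_=snap("top","pics/t1.png");cv2.imwrite("pics/t1c.png",cv2.resize(im[170:350,220:460,::-1],None,fx=3,fy=3))
for c in("top","side"):
    if c=="side":snap(c,"pics/s1.png")
    print([(w(c,r["at"]).round(4),r["confidence"]) for r in place_of(c,"handle_mid")])
print(read_state()["tool_pos"])
E
```

```text
[]
[(array([ 0.5597, -0.321 ,  0.1082]), 0.82)]
[ 0.54471549 -0.3059913   0.10007303]
```

View pics/t1c.png

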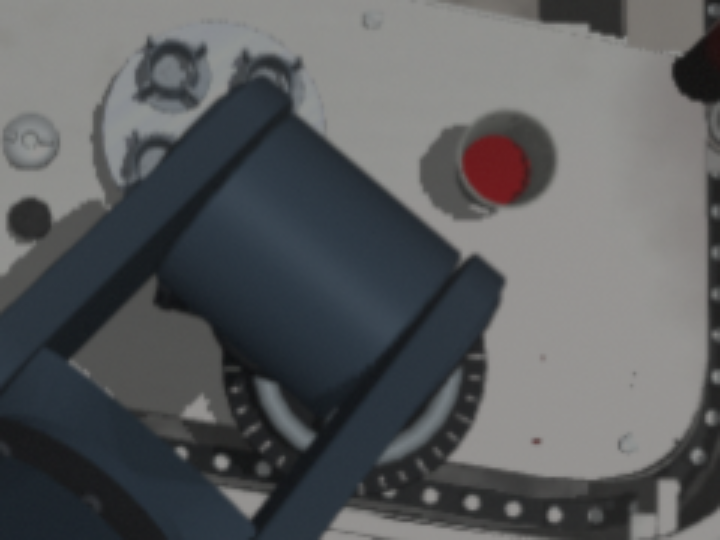

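The arm hides the top view, but the side camera finds the handle at about 35°, so the push is working. Continuing round.

Call:
move_arm(jaw=[0, 0, 0, 0, 0, 0, 0, 0, 0, 0, 0, 0], translation=[[2.7, -1.8, 0], [5.4, -3.7, 0], [7.9, -5.8, 0], [10.2, -8.1, 0], [12.4, -10.6, 0], [14.4, -13.1, 0], [16.3, -15.8, 0], [18.0, -18.6, 0], [19.5, -21.5, 0], [20.8, -24.5, 0], [21.9, -27.6, 0], [22.8, -30.8, 0]], twist=[0, 0, 0, 0, 0, 0, 0, 0, 0, 0, 0, 0])

```text
time: 7.4
tool_pos: [0.5595, -0.3331, 0.0996]
orientation: [-3.136, 0.022, -0.185]
contact_force: [-23.2, 3.4, 13.0]
opening: -0.001
finger_force: 11.6
```

Call:
move_arm(jaw=[0, 0, 0, 0, 0, 0, 0, 0, 0, 0, 0, 0], translation=[[0.7, -3.2, 0], [1.2, -6.4, 0], [1.4, -9.7, 0], [1.5, -13.0, 0], [1.3, -16.2, 0], [0.9, -19.5, 0], [0.3, -22.7, 0], [-0.5, -25.9, 0], [-1.5, -29.0, 0], [-2.7, -32.0, 0], [-4.1, -35.0, 0], [-5.7, -37.8, 0]], twist=[0, 0, 0, 0, 0, 0, 0, 0, 0, 0, 0, 0])

```text
time: 8.9
tool_pos: [0.5504, -0.3592, 0.0994]
orientation: [-3.117, 0.036, -0.185]
contact_force: [-25.6, 25.2, 25.0]
opening: -0.0
finger_force: 18.8
```

```bash
cat >> h.py <<'E'
def rep(f=None):
    im,d=snap("side",f or "pics/tmp.png")
    for r in place_of("side","handle_mid"):
        p=w("side",r["at"]);print(p.round(4),round(r["confidence"],2),"ang",np.degrees(np.arctan2(p[1]+.3478,p[0]-.5215)).round(1))
    t=read_state();p=t["tool_pos"];print("tool",p.round(4),np.degrees(np.arctan2(p[1]+.3478,p[0]-.5215)).round(1),t["contact_force"].round(1) if hasattr(t["contact_force"],"round") else t["contact_force"],t["time"])
E
python3 -c "
from h import *
rep()"
```

```text
[ 0.559  -0.3834  0.1085] 0.49 ang -43.5
tool [ 0.5502 -0.3595  0.0993] -22.1 [-26.8  23.3  24. ] 9.0
```

The handle is at about -43.5°, but the pads are grippy: the tool is wedging radially inward at about 35 N. I'll back off, lift and turn the tool so that its face can follow the handle round.

Call:
move_arm(jaw=[0, 0, 0, 0, 0, 0, 0, 0, 0, 0, 0, 0], translation=[[-6, 4, 0], [-12, 9, 0], [-18, 14, 0], [-22, 20, 0], [-22, 20, 20], [-22, 20, 45], [-22, 20, 65], [-22, 20, 65], [-22, 20, 65], [-22, 20, 65], [-22, 20, 65], [-22, 20, 65]], twist=[0, 0, 0, 0, 0, 0, 10, 20, 30, 40, 50, 60])

```text
time: 10.5
tool_pos: [0.5417, -0.3544, 0.1653]
orientation: [3.14, -0.0, 0.867]
contact_force: [0.8, -0.4, -0.0]
opening: 0.001
finger_force: 0.0
```

Call:
move_arm(jaw=[0, 0, 0, 0, 0, 0, 0, 0, 0, 0, 0, 0], translation=[[0, 0, 0], [0, 0, 0], [0, 0, 0], [0, 0, 0], [0, 0, 0], [0, 0, 0], [0, 0, 0], [0, 0, 0], [0, 0, 0], [0, 0, 0], [0, 0, 0], [0, 0, 0]], twist=[10, 20, 30, 40, 50, 60, 70, 80, 90, 100, 110, 120])

```text
time: 12.0
tool_pos: [0.5417, -0.3544, 0.1653]
orientation: [-3.141, 0.001, 2.962]
contact_force: [1.2, 0.2, 0.6]
opening: -0.0
finger_force: 0.0
```

Call:
move_arm(jaw=[0, 0, 0, 0, 0, 0], translation=[[6, 6, 0], [12, 12, 0], [18, 18, 0], [22, 18, 0], [24, 18, 0], [24, 18, 0]], twist=[10, 20, 30, 40, 43, 43])

```text
time: 12.75
tool_pos: [0.5657, -0.3362, 0.1653]
orientation: [-3.141, 0.001, -2.577]
contact_force: [0.3, -0.5, -0.9]
opening: 0.004
finger_force: 0.0
```

```bash
python3 -c "
from h import *
rep('pics/s2.png'); rep()
s=read_state();print(np.degrees(s['orientation']),s['q'])"
```

```text
[ 0.5599 -0.3834  0.1053] 0.73 ang -42.9
[ 0.6198 -0.2521  0.0442] 0.54 ang 44.2
tool [ 0.5653 -0.3361  0.1652] 14.9 [ 0.4 -0.1  0.1] 12.85
[ 0.5574 -0.3846  0.1093] 0.62 ang -45.7
tool [ 0.5651 -0.336   0.1652] 15.1 [-0.5  0.2  0.6] 12.95
[-1.79992363e+02  6.54459263e-03 -1.47668802e+02] [-7.06122261e-01  6.44739805e-01  1.40649390e+00  7.85685369e-05
  1.09019782e+00 -2.84124075e+00]
```

```bash
python3 - <<'E'
from h import *
C=np.array([521.5,-347.8]);f=lambda a:C+54*np.array([np.cos(np.radians(a)),np.sin(np.radians(a))])
y=lambda a:min(202,a+248.2)
A=-8.5;print(f(A))
for k in range(6):
    B=[A-3.75*i for i in range(1,13)]
    print(A,f(A).round(1),[(f(b)-f(A)).round(1).tolist()+[0] for b in B],[round(y(b)-y(A),1) for b in B]);A=B[-1]
E
```

```text
[ 574.90685662 -355.7817082 ]
-8.5 [ 574.9 -355.8] [[-0.6, -3.5, 0], [-1.5, -6.9, 0], [-2.6, -10.3, 0], [-3.9, -13.6, 0], [-5.4, -16.7, 0], [-7.1, -19.8, 0], [-9.0, -22.8, 0], [-11.1, -25.6, 0], [-13.4, -28.3, 0], [-15.9, -30.9, 0], [-18.5, -33.2, 0], [-21.3, -35.4, 0]] [0, 0, 0, 0, 0, 0, 0, 0, 0, 0, -3.6, -7.3]
-53.5 [ 553.6 -391.2] [[-2.9, -2.0, 0], [-5.9, -3.8, 0], [-9.1, -5.4, 0], [-12.3, -6.8, 0], [-15.7, -8.0, 0], [-19.1, -9.0, 0], [-22.5, -9.7, 0], [-26.0, -10.2, 0], [-29.5, -10.5, 0], [-33.1, -10.6, 0], [-36.6, -10.4, 0], [-40.1, -10.0, 0]] [-3.8, -7.5, -11.2, -15.0, -18.8, -22.5, -26.2, -30.0, -33.8, -37.5, -41.2, -45.0]
-98.5 [ 513.5 -401.2] [[-3.5, 0.6, 0], [-6.9, 1.5, 0], [-10.3, 2.6, 0], [-13.6, 3.9, 0], [-16.7, 5.4, 0], [-19.8, 7.1, 0], [-22.8, 9.0, 0], [-25.6, 11.1, 0], [-28.3, 13.4, 0], [-30.9, 15.9, 0], [-33.2, 18.5, 0], [-35.4, 21.3, 0]] [-3.8, -7.5, -11.2, -15.0, -18.8, -22.5, -26.2, -30.0, -33.8, -37.5, -41.2, -45.0]
-143.5 [ 478.1 -379.9] [[-2.0, 2.9, 0], [-3.8, 5.9, 0], [-5.4, 9.1, 0], [-6.8, 12.3, 0], [-8.0, 15.7, 0], [-9.0, 19.1, 0], [-9.7, 22.5, 0], [-10.2, 26.0, 0], [-10.5, 29.5, 0], [-10.6, 33.1, 0], [-10.4, 36.6, 0], [-10.0, 40.1, 0]] [-3.8, -7.5, -11.2, -15.0, -18.8, -22.5, -26.2, -30.0, -33.8, -37.5, -41.2, -45.0]
-188.5 [ 468.1 -339.8] [[0.6, 3.5, 0], [1.5, 6.9, 0], [2.6, 10.3, 0], [3.9, 13.6, 0], [5.4, 16.7, 0], [7.1, 19.8, 0], [9.0, 22.8, 0], [11.1, 25.6, 0], [13.4, 28.3, 0], [15.9, 30.9, 0], [18.5, 33.2, 0], [21.3, 35.4, 0]] [-3.8, -7.5, -11.2, -15.0, -18.8, -22.5, -26.2, -30.0, -33.8, -37.5, -41.2, -45.0]
-233.5 [ 489.4 -304.4] [[2.9, 2.0, 0], [5.9, 3.8, 0], [9.1, 5.4, 0], [12.3, 6.8, 0], [15.7, 8.0, 0], [19.1, 9.0, 0], [22.5, 9.7, 0], [26.0, 10.2, 0], [29.5, 10.5, 0], [33.1, 10.6, 0], [36.6, 10.4, 0], [40.1, 10.0, 0]] [-3.8, -7.5, -11.2, -15.0, -18.8, -22.5, -26.2, -30.0, -33.8, -37.5, -41.2, -45.0]
```

Call:
move_arm(jaw=[0, 0, 0, 0, 0, 0], translation=[[5, -10, 0], [10, -20, 0], [10, -20, -20], [10, -20, -45], [10, -20, -66], [10, -20, -66]], twist=[-5, -10, -10, -10, -10, -10])

```text
time: 13.7
tool_pos: [0.5739, -0.355, 0.0974]
orientation: [3.138, -0.002, -2.752]
contact_force: [0.4, -0.2, -0.1]
opening: 0.002
finger_force: 0.0
```

Call:
move_arm(jaw=[0, 0, 0, 0, 0, 0, 0, 0, 0, 0, 0, 0], translation=[[-0.6, -3.5, 0], [-1.5, -6.9, 0], [-2.6, -10.3, 0], [-3.9, -13.6, 0], [-5.4, -16.7, 0], [-7.1, -19.8, 0], [-9.0, -22.8, 0], [-11.1, -25.6, 0], [-13.4, -28.3, 0], [-15.9, -30.9, 0], [-18.5, -33.2, 0], [-21.3, -35.4, 0]], twist=[0, 0, 0, 0, 0, 0, 0, 0, 0, 0, -3.6, -7.3])

```text
time: 15.2
tool_pos: [0.5538, -0.3915, 0.0992]
orientation: [-3.141, 0.0, -2.881]
contact_force: [2.7, 2.5, -0.1]
opening: -0.006
finger_force: 1.4
```

```bash
python3 -c "
from h import *
rep()"
```

```text
[ 0.5304 -0.3967  0.11  ] 0.6 ang -79.7
[ 0.6624 -0.2345  0.0419] 0.4 ang 38.8
tool [ 0.5535 -0.3921  0.0993] -54.2 [1.3 1.1 0.6] 15.3
```

Contact force is now about 3 N and tangential. Continuing.

Call:
move_arm(jaw=[0, 0, 0, 0, 0, 0, 0, 0, 0, 0, 0, 0], translation=[[-2.9, -2.0, 0], [-5.9, -3.8, 0], [-9.1, -5.4, 0], [-12.3, -6.8, 0], [-15.7, -8.0, 0], [-19.1, -9.0, 0], [-22.5, -9.7, 0], [-26.0, -10.2, 0], [-29.5, -10.5, 0], [-33.1, -10.6, 0], [-36.6, -10.4, 0], [-40.1, -10.0, 0]], twist=[-3.8, -7.5, -11.2, -15.0, -18.8, -22.5, -26.2, -30.0, -33.8, -37.5, -41.2, -45.0])

```text
time: 16.8
tool_pos: [0.5147, -0.4029, 0.0999]
orientation: [-3.14, 0.004, 2.618]
contact_force: [2.4, -0.5, -2.0]
opening: -0.001
finger_force: 1.4
```

Call:
move_arm(jaw=[0, 0, 0, 0, 0, 0, 0, 0, 0, 0, 0, 0], translation=[[-3.5, 0.6, 0], [-6.9, 1.5, 0], [-10.3, 2.6, 0], [-13.6, 3.9, 0], [-16.7, 5.4, 0], [-19.8, 7.1, 0], [-22.8, 9.0, 0], [-25.6, 11.1, 0], [-28.3, 13.4, 0], [-30.9, 15.9, 0], [-33.2, 18.5, 0], [-35.4, 21.3, 0]], twist=[-3.8, -7.5, -11.2, -15.0, -18.8, -22.5, -26.2, -30.0, -33.8, -37.5, -41.2, -45.0])

```text
time: 18.3
tool_pos: [0.4788, -0.3832, 0.1]
orientation: [3.141, 0.007, 1.834]
contact_force: [0.5, -3.5, -1.3]
opening: 0.003
finger_force: 1.6
```

```bash
python3 -c "
from h import *
rep()"
```

```text
[ 0.4733 -0.3676  0.1087] 0.9 ang -157.7
tool [ 0.4784 -0.3823  0.0999] -141.3 [-0.1 -2.7 -0.8] 18.4
```

Call:
move_arm(jaw=[0, 0, 0, 0, 0, 0, 0, 0, 0, 0, 0, 0], translation=[[-2.0, 2.9, 0], [-3.8, 5.9, 0], [-5.4, 9.1, 0], [-6.8, 12.3, 0], [-8.0, 15.7, 0], [-9.0, 19.1, 0], [-9.7, 22.5, 0], [-10.2, 26.0, 0], [-10.5, 29.5, 0], [-10.6, 33.1, 0], [-10.4, 36.6, 0], [-10.0, 40.1, 0]], twist=[-3.8, -7.5, -11.2, -15.0, -18.8, -22.5, -26.2, -30.0, -33.8, -37.5, -41.2, -45.0])

```text
time: 19.9
tool_pos: [0.4669, -0.341, 0.0997]
orientation: [-3.14, 0.003, 1.05]
contact_force: [-3.5, -3.1, 2.6]
opening: -0.002
finger_force: 1.9
```

Call:
move_arm(jaw=[0, 0, 0, 0, 0, 0, 0, 0, 0, 0, 0, 0], translation=[[0.6, 3.5, 0], [1.5, 6.9, 0], [2.6, 10.3, 0], [3.9, 13.6, 0], [5.4, 16.7, 0], [7.1, 19.8, 0], [9.0, 22.8, 0], [11.1, 25.6, 0], [13.4, 28.3, 0], [15.9, 30.9, 0], [18.5, 33.2, 0], [21.3, 35.4, 0]], twist=[-3.8, -7.5, -11.2, -15.0, -18.8, -22.5, -26.2, -30.0, -33.8, -37.5, -41.2, -45.0])

```text
time: 21.4
tool_pos: [0.4875, -0.304, 0.0993]
orientation: [-3.139, 0.004, 0.264]
contact_force: [-4.4, 0.6, 2.3]
opening: -0.001
finger_force: 1.8
```

```bash
python3 -c "
from h import *
rep(); rep('pics/s3.png')"
```

```text
[ 0.503  -0.3022  0.1065] 0.67 ang 112.0
[ 0.6007 -0.1649 -0.0026] 0.58 ang 66.6
tool [ 0.4881 -0.3038  0.0992] 127.2 [-2.8  0.9  1.4] 21.5
[ 0.5078 -0.3032  0.1076] 0.63 ang 107.0
tool [ 0.4883 -0.304   0.0991] 127.1 [-4.1  1.2  1.2] 21.6
```

View pics/s3.png

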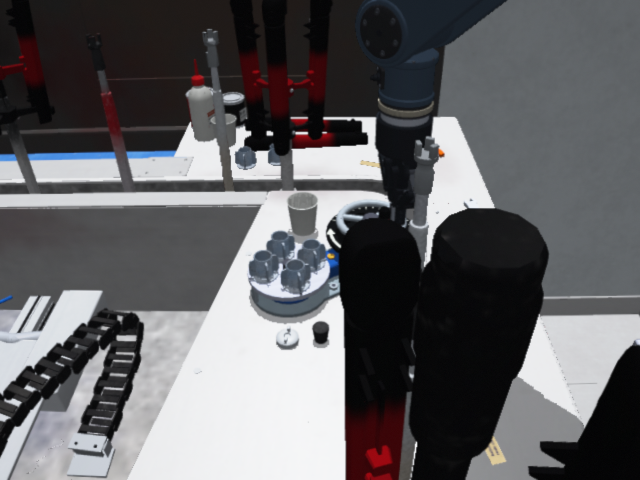

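The side view shows the fingers at about (395,210), behind the wheel's left side. The cup, air cap and bung are untouched. I'll push about 30° more, then retreat so the top camera can see the handle.

Call:
move_arm(jaw=[0, 0, 0, 0, 0, 0, 0, 0, 0, 0], translation=[[2.9, 2.0, 0], [5.9, 3.8, 0], [9.1, 5.4, 0], [12.3, 6.8, 0], [15.7, 8.0, 0], [19.1, 9.0, 0], [22.5, 9.7, 0], [26.0, 10.2, 0], [26, 10.2, 0], [26.0, 10.2, 0]], twist=[-3.8, -7.5, -11.2, -15.0, -18.8, -22.5, -26.2, -30.0, -30, -30.0])

```text
time: 22.85
tool_pos: [0.515, -0.2937, 0.0989]
orientation: [-3.141, 0.002, -0.259]
contact_force: [-2.3, 3.0, -1.0]
opening: -0.002
finger_force: 1.5
```

Call:
move_arm(jaw=[0, 0, 0, 0, 0, 0, 0, 0, 0, 0, 0, 0], translation=[[-5, 0, 0], [-15, 1, 0], [-15, 1, 25], [-15, 1, 60], [-15, 1, 100], [-40, -30, 120], [-80, -70, 130], [-110, -110, 130], [-130, -150, 130], [-145, -190, 130], [-155, -230, 130], [-155, -230, 130]], twist=[0, 0, 0, 0, 0, 0, 0, 0, 0, 0, 0, 0])

```text
time: 24.35
tool_pos: [0.3589, -0.5281, 0.2295]
orientation: [3.138, -0.002, -0.264]
contact_force: [0.4, 0.4, -0.1]
opening: 0.002
finger_force: 0.0
```

```bash
python3 - <<'E'
from h import *
q=handle("top",(.5215,-.3478));print(len(q), q.mean(0) if len(q) else 0,np.ptp(q,0) if len(q) else 0)
q=q.mean(0) if len(q) else np.zeros(3);print(np.degrees(np.arctan2(q[1]+.3478,q[0]-.5215)))
for r in place_of("top","handle_mid"):
    p=w("top",r["at"]);print(p,r["confidence"],np.degrees(np.arctan2(p[1]+.3478,p[0]-.5215)))
rep()
E
```

```text
99 [ 0.53319404 -0.29915152  0.12960581] [0.01482253 0.01527066 0.01524672]
76.48376888915855
[ 0.533844   -0.29868268  0.10845739] 0.57 75.89278163950632
[ 0.5302 -0.2997  0.1093] 0.61 ang 79.7
tool [ 0.3606 -0.5231  0.2292] -132.5 [ 0.6 -0.1 -0.7] 24.55
```

The handle is at 76.4° and the target is 64.4°, so about 12° remains. I'll retrace the path and give a final slow push.

Call:
move_arm(jaw=[0, 0, 0, 0, 0, 0, 0, 0, 0, 0, 0], translation=[[10, 40, 0], [25, 80, 0], [45, 120, 0], [75, 160, 0], [115, 200, -10], [140, 231, -30], [140, 231, -30], [140, 231, -60], [140, 231, -95], [140, 231, -130], [140, 231, -130]], twist=[0, 0, 0, 0, 0, 0, 0, 0, 0, 0, 0])

```text
time: 25.92
tool_pos: [0.4987, -0.2923, 0.0976]
orientation: [-3.139, 0.005, -0.261]
contact_force: [-0.0, 0.5, 0.2]
opening: -0.005
finger_force: 0.0
```

Call:
move_arm(jaw=[0, 0, 0, 0, 0, 0, 0, 0, 0, 0, 0, 0], translation=[[5, 0, 0], [10, -1, 0], [13, -1, 0], [15, -1, 0], [17, -0.8, 0], [19, -0.7, 0], [21, -0.6, 0], [23, -0.6, 0], [24.5, -0.7, 0], [26.3, -0.8, 0], [26.3, -0.8, 0], [26.3, -0.8, 0]], twist=[0, 0, 0, 0, -2, -4, -6, -8, -10, -12, -12, -12])

```text
time: 27.42
tool_pos: [0.5272, -0.294, 0.0991]
orientation: [-3.141, -0.0, -0.47]
contact_force: [-0.1, 1.6, -0.3]
opening: 0.001
finger_force: 0.8
```

Call:
move_arm(jaw=[0, 0, 0, 0, 0, 0, 0, 0, 0, 0, 0, 0], translation=[[-5, 1, 0], [-15, 4, 0], [-18, 4, 10], [-18, 4, 50], [-18, 4, 100], [-40, -30, 120], [-80, -70, 130], [-110, -110, 130], [-130, -150, 130], [-145, -190, 130], [-165, -230, 130], [-165, -230, 130]], twist=[0, 0, 0, 0, 0, 0, 0, 0, 0, 0, 0, 0])

```text
time: 28.92
tool_pos: [0.3601, -0.5276, 0.23]
orientation: [3.139, -0.002, -0.474]
contact_force: [0.6, -0.2, 0.5]
opening: 0.002
finger_force: 0.0
```

```bash
python3 - <<'E'
from h import *
for i in range(2):
    q=handle("top",(.5215,-.3478)).mean(0);print(q,np.degrees(np.arctan2(q[1]+.3478,q[0]-.5215)))
snap("top","pics/t4.png");im=cv2.imread("pics/t4.png");cv2.imwrite("pics/t4c.png",cv2.resize(im[170:350,220:460],None,fx=3,fy=3))
rep()
E
```

```text
[ 0.54333112 -0.30319798  0.12937261] 63.91987768416761
[ 0.54332523 -0.30319569  0.12945457] 63.92714324763207
[ 0.5439 -0.3074  0.1071] 0.45 ang 60.9
tool [ 0.3625 -0.5228  0.2296] -132.3 [0.5 1.  0.6] 29.175
```

View pics/t4c.png

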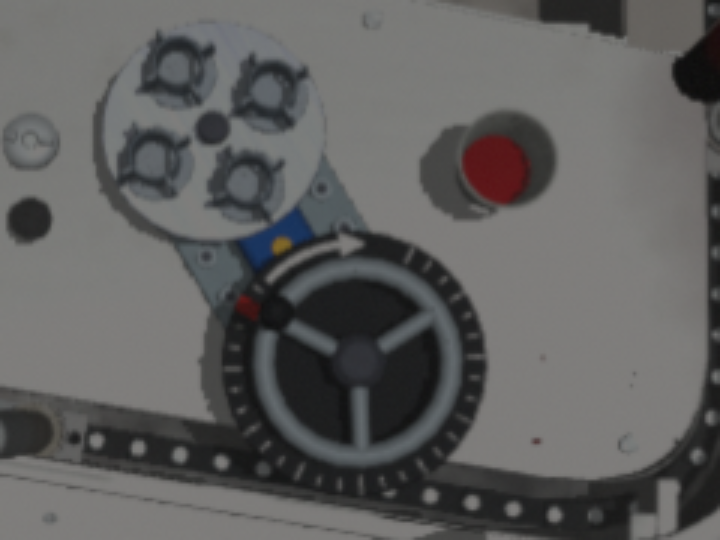

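The crop shows the black handle at (275,313), right beside the red mark at (248,305). It is within 0.6° of where it started, and the bystanders are in place.

```bash
python3 -c "
from workcell import *
print(hand_in())"
```

```text
the job is handed in; nothing more can be done
None
```

The hand wheel was pushed one full clockwise turn, and the handle stopped within about 0.6° of its starting angle at the red mark; the cup, air cap and bung look unmoved, the arm is clear, and the job is handed in (no verdict returned).

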